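# Shim the short foot of a rocking field instrument

### The arm

A 6-joint arm with a two-finger parallel gripper is mounted at the origin on the work surface. World frame = base frame: x ahead of the robot, y to its left, z up, the work surface at z = 0. Lengths are in mm, angles in degrees, forces in N, time in s.
With the tool pointing down it reaches from about 375 to 925 mm from the base axis. Payload 5.7 kg.
Tool frame: the origin (TCP) lies midway between the tips of the shut fingers; the grasp point (between the pads) lies 19 mm behind it; z points along the fingers, y is the direction in which the jaws open and shut (so a half turn about z gives the same grasp; the last joint's range is limited). The gripper opens to 88 mm and grips with 3 to 60 N. Pads are 20 mm wide; open, the fingers measure 115 mm over their backs; the gripper's body (75 mm by 178 mm) begins 61 mm behind the grasp point.
Start: joints at [-6.595, 20.558, 86.54, -0, 72.909, -6.595], TCP at [599.965, -0.004, 193.923] pointing down, gripper open.
Joint ranges: [-170.27, 170.27], [-57.76, 135], [12.27, 136.19], [-55.21, 235.2], [11.17, 155.16], [-170.74, 170.74]. Speed limits (degrees/s): [136.94, 136.94, 180, 180, 180, 180].

### API

Orientations are given as a 3x3 rotation matrix whose columns are the frame's x, y, z axes.
In Python, from cell import * gives the robot as it stands.
- The arm moves only by the tool arm_command, never from a script. Its argument "plan" is a list that holds one entry, the list of rows, each a list of 7 numbers: the shift along the tool's x, y, z in mm, then the turn, a rotation vector about the tool's x, y, z in rad, then the finger opening in mm, from 0 to 87.8. In form: [[[x, y, z, wx, wy, wz, gripper], ...]]. A call has 1 to 8 rows; each row is the pose to reach, as a shift and turn from the pose commanded when the call began, along the tool's axes at that moment; what a row does not reach only later rows make up. A row lasts 1/8 s, in which the tool goes at most 62.5 mm and 10.7 degrees, less where a joint would pass 70% of its speed; a pose out of reach is approached as far as the arm can. A call with a gripper value outside its range is refused whole. The fingers move at their own pace and stop on an object; "force" is the grip in N (left out, the last holds). Time passes only in rows, so rows that repeat a pose let the fingers close. It gives the time, the measured TCP pose, the force and the opening at its end, in the units of the state.
- read_state(): the state, without advancing time (a new reading comes with each control period).
- read_camera(name): name is "scene" or "side" or "wrist"; returns the picture (400x640x3 uint8, red, green, blue); there is no depth.
- get_calibration(name): a dict with "fx", "fy", "cx", "cy" (pixels), "D" ([k1, k2, p1, p2, k3] as OpenCV has them; the pictures are not rectified), "R" (3x3) and "t" (3): a world point X has camera coordinates R X + t; the wrist camera has in their place "tool_from_camera" (4x4, takes a point from camera to tool coordinates, whose origin is the TCP and whose axes are the flange's). Camera axes: x right, y down, z forward; pixel columns grow to the right and rows downward; lengths in mm; the calibration is good to about 2 mm. A picture is of the moment at which its call begins: read the wrist's pose just before it. get_calibration takes no time and is no camera call.
- sign_off(): hands the job in, once; it reports no verdict.
Trained networks look in the newest picture that a camera, given by its name, has taken for a name from the list of things; names that differ only in an ending like _2 or _b are one class to them, and where a whole thing is asked for, a point or a joint stands for the part that bears it (a point fixed in the world has none). Each returns a list of dicts, best first, with "score" (0 to 1); they miss things now and then, are a little off and sometimes report something else, mostly with a low value. They report only what shows in the picture. A call takes as long as a camera call. They do not tell look-alikes from the thing itself.
- cut_out(camera, query): "region" (400x640 bool, what is visible of it) and "extent" ([centre column, centre row, width, height] in pixels, round what is visible of it).
The state is a dict: "time_s": time; "joint_pos": joint angles; "joint_velocities": joint speeds; "joint_torque": joint torques, N m; "tcp_pos": TCP position; "orientation": TCP orientation; "wrist_force": force on the tool from outside, world axes, zero at the start; "wrist_torque": the same for the moment, N m; "grip_width": finger opening in mm.
Only numpy, scipy, OpenCV 4.12 (cv2) and the standard library are available. Lean on these libraries where they do the work, as an engineer would, in place of code of your own. Each camera call takes 0.05 s, during which the arm holds its last target.

### The job

The grey field instrument on its four-armed stand rocks, because the foot nearest the wooden wedge does not reach the bench. Push the wedge along the bench, thin end first, under that short foot until it is snug and the instrument stands level; then press down firmly with the fingertips on the arm right above that foot to check that it no longer rocks, and move clear, leaving the wedge in place. Only push and press: do not lift the wedge or the instrument off the bench, do not shove the instrument out of its place, and leave the other things alone.

Things in the scene. Friction and masses are not known exactly. Their poses are not given: they have to be found in the camera images.
- logger: field instrument, loose, about 1.8 kg: grey box on a cross-shaped aluminium stand. Four arms (30 mm wide, 8 mm thick, tops 38 mm above the bench) run along its own x and y, both ways, to 158 mm from the centre, with round feet 24 mm across under them, 140 mm from the centre. Origin at bench height in the middle of the cross, z up; level at the start. About 2 N down on the -y arm tips it 0.065 rad
- box_top (a point): centre of the top of the instrument's box, 150 x 140 mm, 108 mm above the bench, 14 mm from the middle of the cross towards the +y arm; the box's near wall is 84 mm from the short foot's centre. A solar panel above it reaches 145 mm and a white mast stub, on the side away from the short foot, 180 mm above the bench
- short_foot (a point): centre of the underside of the short foot (24 mm across), on the instrument's -y arm, at (0, -140, 9) mm of logger: it hangs 9 mm above the bench. Axes as logger's. The arm's underside is 30 mm above the bench. Lifting this foot with more than about 7 N makes the whole instrument lean
- press_pad (a point): centre of the flat top of the arm straight above the short foot, at (0, -140, 38) mm of logger, 38 mm above the bench; axes as logger's; the place to press, 5 to 20 N
- wedge: loose wooden wedge, about 50 g, 90 mm long, 50 mm wide; flat sloping top, from 2 mm high at the thin end to 20 mm at the upright back face. Origin centre of its underside, own +x to the thin end, z up. At the start the thin end points to world +y within about 0.35 rad. It lies beside a rectangular block of the same wood, on either side of it
- wedge_tip (a point): middle of the wedge's thin end, on the bench, 45 mm ahead of its origin. The wedge is 9 mm high 35 mm behind here: pushed straight in, it starts to bear on the foot when the foot's centre is about 23 mm behind this point; pushing on with about 4 to 7 N seats it snugly, and it stays by friction
- wedge_back (a point): middle of the wedge's back face, 50 mm wide and 20 mm high, 45 mm behind its origin, at half its height (10 mm above the bench): the place to push
- block: plain rectangular wooden spacer block, same wood and same footprint as the wedge, 90 x 50 mm, 20 mm high all over; origin centre of its underside; not to be used
- jar: small closed glass jar, 42 mm across, 55 mm tall; origin centre of its underside; bystander
- tape: roll of black tape lying flat, 72 mm across, 18 mm high; origin centre of its underside; bystander
- screwdriver: screwdriver lying on the bench, about 200 mm long; bystander
- cutter: cutter knife lying on the bench, about 170 mm long, 24 mm wide, 17 mm high; origin centre of the underside of its handle; bystander
- pliers: pliers lying on the bench, about 150 mm long, 70 mm wide, 17 mm high; origin near the pivot; bystander
- standoff: brass spacer standing upright, 16 mm across, 30 mm tall; origin centre of its underside; bystander
Not all that is in view belongs to the job. What is shaped like the wedge but green or red is not meant.

How it is judged:
By the outcome, as a careful person would: the job done as asked, in the order asked, and still so for the second after the job is handed in, with the robot touching nothing.
It also fails if it takes over 67 s, if anything falls off the work surface, if the arm or the gripper's body presses on something with over 40 N, if the wrist force passes 120 N, or if a joint passes its speed limit or range.

## Working session

There is one attempt and no reset: what is moved stays moved. The work goes in short steps, Python scripts to look and compute and a tool call to move; the robot and the scene stay as the last step left them, time stands still between calls to the robot, and variables do not carry over. Pictures are saved under pics/ and viewed, and the job is handed in when it is done.

Besides the shell and the picture viewer there is one more tool, called after ">>>" as name(argument=value, ...), one argument or row to a line, values as JSON. arm_command: Moves the arm, as the interface text tells. Its arguments: {"type":"object","properties":{"plan":{"type":"array","items":{"type":"array","items":{"type":"array","items":{"type":"number"}}}},"force":{"type":"number"}},"required":["plan"]}

```bash
mkdir -p pics; ls
python3 - <<'E'
from cell import *
import cv2
s=read_state(); print(s['time_s'],s['tcp_pos'],s['orientation'],s['wrist_force'],s['grip_width'])
for c in ['scene','side','wrist']:
    im=read_camera(c); cv2.imwrite(f'pics/{c}0.png',im[:,:,::-1]); print(c,get_calibration(c))
E
```

```text
pics
0.0 [5.99267561e+02 7.15851363e-02 1.93106521e+02] [[-2.44756619e-05  9.99998354e-01 -1.81428659e-03]
 [ 9.99999982e-01  2.48143984e-05  1.86682794e-04]
 [ 1.86727507e-04 -1.81428199e-03 -9.99998337e-01]] [ 0.85086471 -0.11898581 -0.53797417] 87.75977812146489
scene {'fx': 440.3292590846743, 'fy': 440.3292590846743, 'cx': 322.8587395477506, 'cy': 208.18946712885713, 'D': array([-0.04875045,  0.        ,  0.        ,  0.        ,  0.        ]), 'R': array([[-0.30457332,  0.95248685, -0.00197414],
       [ 0.81948756,  0.26098712, -0.51022138],
       [-0.48546393, -0.1570176 , -0.86004084]]), 't': array([ 227.24210087, -368.05309779, 1229.54948618])}
side {'fx': 387.7548675705574, 'fy': 387.7548675705574, 'cx': 321.2910153145912, 'cy': 196.3346518070047, 'D': array([0.03310106, 0.        , 0.        , 0.        , 0.        ]), 'R': array([[-0.8911446 , -0.45329956,  0.01951449],
       [-0.25772414,  0.47032659, -0.84402083],
       [ 0.37341609, -0.75717396, -0.53595524]]), 't': array([432.40433091, 266.5497013 , 620.48022663])}
wrist {'fx': 288.2002565998598, 'fy': 288.2002565998598, 'cx': 318.2501758786816, 'cy': 197.60377346715083, 'D': array([-0.04945638,  0.        ,  0.        ,  0.        ,  0.        ]), 'tool_from_camera': array([[-4.03264319e-04, -9.64461020e-01, -2.64224864e-01,
         7.22644359e+01],
       [ 9.99999449e-01, -1.32860222e-04, -1.04125549e-03,
        -5.39979820e-01],
       [ 9.69145360e-04, -2.64225139e-01,  9.64460542e-01,
        -1.91363677e+02],
       [ 0.00000000e+00,  0.00000000e+00,  0.00000000e+00,
         1.00000000e+00]])}
```

View pics/scene0.png

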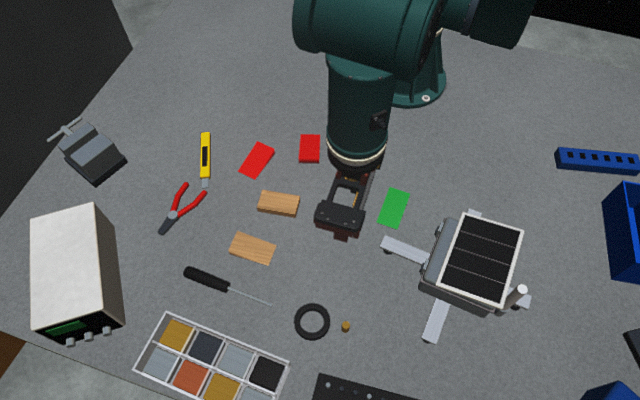

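View pics/side0.png

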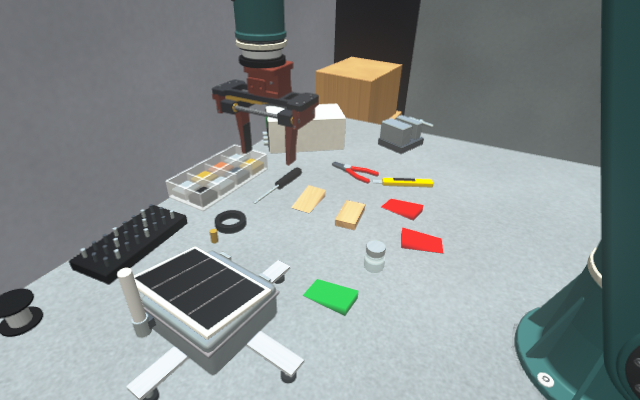

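View pics/wrist0.png

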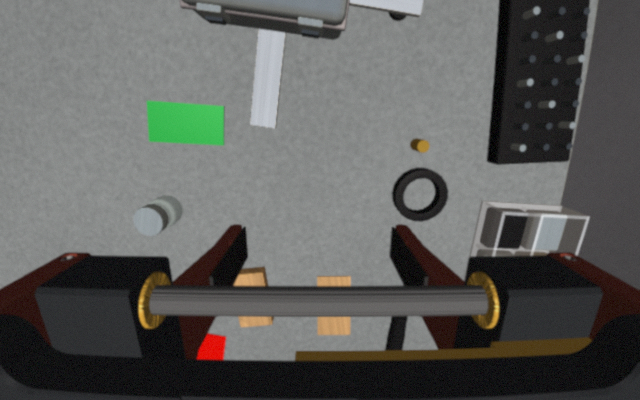

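```bash
cat > h.py <<'E'
from cell import *
import numpy as np, cv2
def KD(c): return np.array([[c['fx'],0,c['cx']],[0,c['fy'],c['cy']],[0,0,1.]]),np.array(c['D'])
def ext(cam,st=None):
    c=get_calibration(cam)
    if cam!='wrist': return np.array(c['R']),np.array(c['t'])
    T=np.array(c['tool_from_camera']); Rt=np.array(st['orientation']); p=np.array(st['tcp_pos'])
    Rw=Rt@T[:3,:3]; o=Rt@T[:3,3]+p
    return Rw.T,-Rw.T@o
def ray(cam,uv,z,st=None):
    K,D=KD(get_calibration(cam)); R,t=ext(cam,st)
    n=cv2.undistortPoints(np.array(uv,float).reshape(-1,1,2),K,D).reshape(-1,2)
    d=np.c_[n,np.ones(len(n))]@R; o=-R.T@t
    return o+d*((z-o[2])/d[:,2])[:,None]
def proj(cam,X,st=None):
    K,D=KD(get_calibration(cam)); R,t=ext(cam,st)
    return cv2.projectPoints(np.array(X,float).reshape(-1,1,3),cv2.Rodrigues(R)[0],t,K,D)[0].reshape(-1,2)
E
python3 - <<'E'
from h import *
a=cv2.imread('pics/scene0.png')[180:280,210:320]; b=cv2.imread('pics/side0.png')[170:240,280:390]
cv2.imwrite('pics/c1.png',np.vstack([cv2.resize(a,(440,340),interpolation=2),cv2.resize(b,(440,260),interpolation=2)]))
for q in ['wedge','block','logger','short_foot','wedge_tip','jar']:
  for c in ['scene','side']:
    for r in cut_out(c,q)[:3]: 
        e=np.array(r['extent']); print(q,c,round(r['score'],2),e.round(1),ray(c,e[:2],0).round(0))
E
```

```text
wedge scene 0.85 [257.7 160.2  34.4  36.4] [[ 394. -281.    0.]]
wedge scene 0.7 [306.9 149.2  22.1  34.3] [[ 325. -176.    0.]]
wedge scene 0.63 [252.1 247.9  47.5  35.5] [[ 620. -203.    0.]]
wedge side 0.89 [402.2 211.8  43.8  17.1] [[ 395. -268.    0.]]
wedge side 0.84 [332.9 298.4  53.2  34.9] [[425.  71.   0.]]
wedge side 0.67 [308.9 199.7  33.5  27.6] [[ 626. -205.    0.]]
block scene 0.56 [277.7 205.4  42.8  27.9] [[ 501. -188.    0.]]
block side 0.93 [353.8 215.3  26.9  25.3] [[ 495. -196.    0.]]
block side 0.47 [308.4 200.3  34.5  25.4] [[ 626. -202.    0.]]
logger scene 0.56 [455.7 277.7 146.  139. ] [[554. 233.   0.]]
logger side 0.65 [209.5 323.4 185.  153.1] [[589. 222.   0.]]
logger side 0.41 [308.2 197.7  29.7  26.4] [[ 632. -213.    0.]]
short_foot scene 0.72 [454.4 278.1 150.9 136.9] [[556. 230.   0.]]
short_foot side 0.81 [212.1 322.3 189.1 155.4] [[586. 218.   0.]]
wedge_tip scene 0.85 [254.5 159.3  38.   37.7] [[ 394. -289.    0.]]
wedge_tip scene 0.64 [310.4 150.9  21.8  30.1] [[ 328. -166.    0.]]
wedge_tip scene 0.58 [394.7 209.2  33.   42. ] [[429.  72.   0.]]
wedge_tip side 0.8 [310.  197.6  33.3  26.6] [[ 628. -215.    0.]]
wedge_tip side 0.73 [420.3 241.6  40.4  22.1] [[ 324. -173.    0.]]
wedge_tip side 0.57 [400.  208.9  43.7  18.8] [[ 403. -278.    0.]]
jar side 0.75 [375.3 258.5  22.6  32.8] [[393. -72.   0.]]
jar side 0.34 [351.9 213.4  28.2  24.7] [[ 503. -201.    0.]]
```

View pics/c1.png

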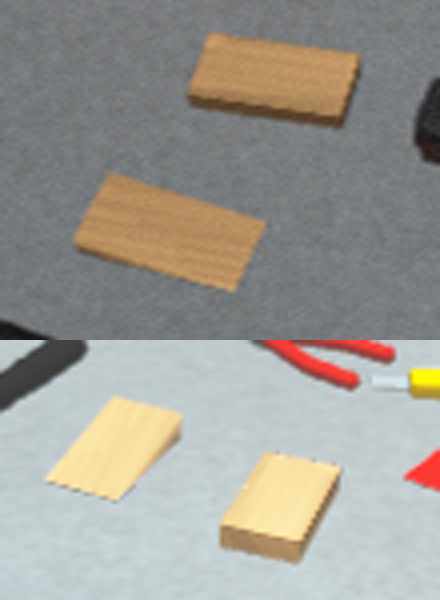

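Run:
```python
from h import *
a=cv2.imread('pics/scene0.png')[195:355,365:545]; b=cv2.imread('pics/side0.png')[235:400,110:310];
cv2.imwrite('pics/c2.png',cv2.resize(a,None,fx=4,fy=3.75,interpolation=2)); cv2.imwrite('pics/c3.png',cv2.resize(b,None,fx=4,fy=3.6,interpolation=2))
```

```text
(no output)
```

View pics/c2.png

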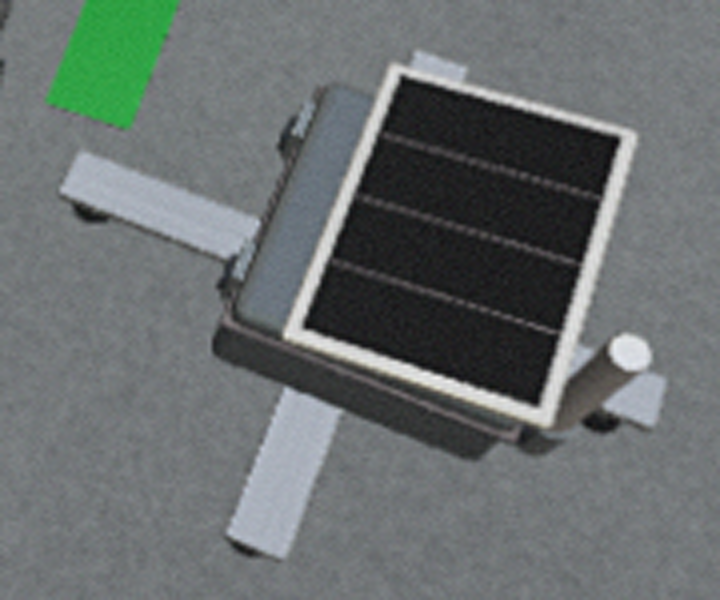

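View pics/c3.png

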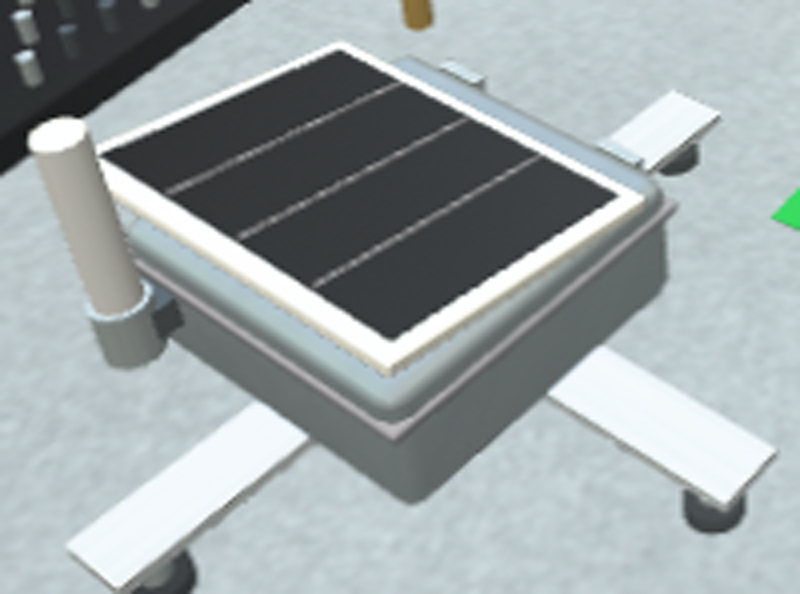

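```bash
cat > fit.py <<'E'
from h import *
from scipy.optimize import least_squares
def fit(obs,model,x0):
    # obs: list (cam, uv, modelpoint)
    def T(p,m): c,s=np.cos(p[2]),np.sin(p[2]); m=np.array(m,float); return np.c_[p[0]+c*m[:,0]-s*m[:,1],p[1]+s*m[:,0]+c*m[:,1],m[:,2]]
    def res(p):
        r=[]
        for cam in set(o[0] for o in obs):
            oo=[o for o in obs if o[0]==cam]
            r.append((proj(cam,T(p,[o[2] for o in oo]))-np.array([o[1] for o in oo])).ravel())
        return np.concatenate(r)
    s=least_squares(res,x0); return s.x,s.fun,T
E
python3 - <<'E'
from fit import *
L=[('scene',(385.75,235.5),(-15,-158,38)),('scene',(380,245.7),(15,-158,38)),('scene',(422,337.7),(158,-15,38)),('scene',(436.75,343.8),(158,15,38)),('scene',(531,295.8),(-15,158,38)),('scene',(528.75,309),(15,158,38)),
('side',(279.5,260.3),(15,-158,38)),('side',(290,266.9),(-15,-158,38)),('side',(304,361),(-158,-15,38)),('side',(291.75,376),(-158,15,38)),('side',(127,387.2),(15,158,38))]
for sub in (L,L[:6],L[6:]):
    p,f,T=fit(sub,None,[560,240,0]); print(p.round(3),f.round(1)); print(T(p,[(0,-140,38),(0,-110,38),(0,-1,0)]).round(1))
W=[('scene',(276.5,245.3),(45,25,2)),('scene',(269,265.6),(45,-25,2)),('scene',(238,231.2),(-45,25,20)),('scene',(229.5,250.6),(-45,-25,20)),
('side',(280+46/4,170+(480-340)/3.714),(45,-25,2)),('side',(280+120/4,170+(500-340)/3.714),(45,25,2)),('side',(280+115/4,170+(397-340)/3.714),(-45,-25,20)),('side',(280+183/4,170+(412-340)/3.714),(-45,25,20))]
for sub in (W,W[:4],W[4:]):
    p,f,T=fit(sub,None,[620,-204,1.5]); print(p.round(3),f.round(1)); print(T(p,[(45,0,0),(-45,0,10)]).round(1))
E
```

```text
[ 5.55363e+02  2.22090e+02 -1.46000e-01] [-1.  -0.6  0.5 -0.9  0.4 -1.2 -0.3 -0.8 -0.9 -1.2  0.3 -1.7  0.7 -0.5
 -0.1 -1.   0.3 -0.1  2.2 -0.2  1.  -0.2]
[[534.9  83.6  38. ]
 [539.3 113.3  38. ]
 [555.2 221.1   0. ]]
[ 5.56878e+02  2.20621e+02 -1.40000e-01] [-0.8 -1.  -0.3  0.3 -0.5 -0.2 -0.1  0.6  1.4 -0.2  0.3 -0.1]
[[537.3  82.   38. ]
 [541.5 111.7  38. ]
 [556.7 219.6   0. ]]
[ 5.54072e+02  2.23098e+02 -1.47000e-01] [-0.6 -0.1  0.9 -0.4  0.8 -0.3  0.1  0.2 -0.9 -0.1]
[[533.6  84.6  38. ]
 [538.  114.3  38. ]
 [553.9 222.1   0. ]]
[ 622.195 -196.886    1.586] [-0.  -0.6 -0.9 -0.7 -0.6 -0.6 -0.7 -0.1  0.9 -0.5  0.4 -0.6 -0.1 -0.8
 -0.6 -0.3]
[[ 621.5 -151.9    0. ]
 [ 622.9 -241.9   10. ]]
[ 623.516 -196.692    1.583] [ 0.8  0.1  0.2  0.  -0.2 -0.3 -0.7  0.2]
[[ 623.  -151.7    0. ]
 [ 624.1 -241.7   10. ]]
[ 619.743 -195.393    1.588] [ 0.5 -0.1 -0.3 -0.2 -0.1 -0.1 -0.2  0.4]
[[ 619.  -150.4    0. ]
 [ 620.5 -240.4   10. ]]
```

>>> arm_command(
  plan=[
    [[-50, 4, 0, 0, 0, 0, 20], [-100, 8, 0, 0, 0, 0, 20], [-150, 12, 0, 0, 0, 0, 20], [-200, 16, 0, 0, 0, 0, 20], [-250, 20, 0, 0, 0, 0, 20], [-284, 22, 20, 0, 0, 0, 20], [-284, 22, 70, 0, 0, 0, 20], [-284, 22, 110, 0, 0, 0, 20]],
  ],
)

```text
time_s: 1.75
tcp_pos: [621.5, -284.7, 82.3]
orientation: [[0.001, 1.0, -0.0], [1.0, -0.001, 0.0], [0.0, -0.0, -1.0]]
wrist_force: [0.2, 0.2, -0.3]
grip_width: 20.2
```

Run:
```python
from h import *
s=read_state(); print(s['time_s'],s['tcp_pos'].round(1),s['wrist_force'].round(1),s['grip_width'])
for c in ['scene','side']:
    im=read_camera(c); cv2.imwrite(f'pics/{c}1.png',im[:,:,::-1])
a=cv2.imread('pics/scene1.png')[150:300,160:320]; b=cv2.imread('pics/side1.png')[120:260,250:410]
cv2.imwrite('pics/d1.png',np.hstack([cv2.resize(a,(400,375)),cv2.resize(b,(400,375))]))
```

```text
1.75 [ 621.5 -284.7   82.3] [ 0.2  0.2 -0.3] 20.19558749613122
```

View pics/d1.png

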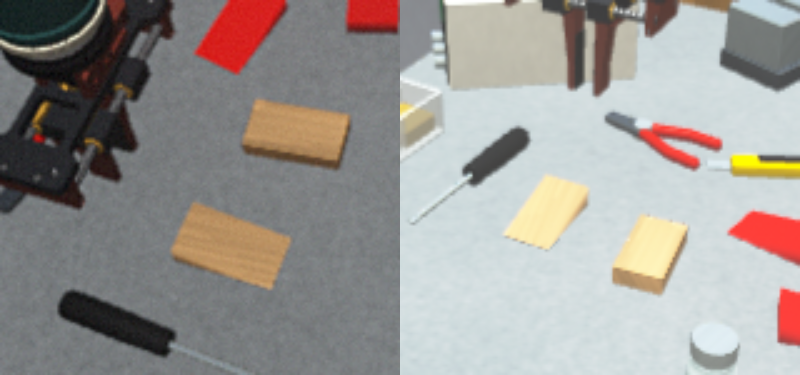

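Run:
```python
from h import *
print('pliers tip, handle ends',ray('side',[(335,163),(370,181),(379,173)],8).round(0).tolist())
print('screwdriver handle ends, shaft tip',ray('side',[(299,171),(277,186),(255,202)],10).round(0).tolist())
print('block top corners scene',ray('scene',[(262.3,190.6),(299.6,195.5),(258,205),(295,212)],20).round(0).tolist())
print(proj('scene',[(622,-284,0)]),proj('side',[(622,-284,0)]))
```

```text
pliers tip, handle ends [[648.0, -411.0, 8.0], [516.0, -360.0, 8.0], [510.0, -416.0, 8.0]]
screwdriver handle ends, shaft tip [[716.0, -312.0, 10.0], [726.0, -210.0, 10.0], [732.0, -117.0, 10.0]]
block top corners scene [[485.0, -230.0, 20.0], [472.0, -143.0, 20.0], [524.0, -225.0, 20.0], [516.0, -139.0, 20.0]]
[[217.77764918 238.691106  ]] [[323.77839098 186.41071894]]
```

>>> arm_command(
  plan=[
    [[0, 0, 40, 0, 0, 0, 20], [0, 0, 70, 0, 0, 0, 20], [0, 0, 78, 0, 0, 0, 20], [10, 0, 78, 0, 0, 0, 20], [20, 0, 78, 0, 0, 0, 20], [26, 0, 78, 0, 0, 0, 20], [32, 0, 78, 0, 0, 0, 20], [40, 0, 78, 0, 0, 0, 20]],
  ],
)

```text
time_s: 2.85
tcp_pos: [622.1, -243.7, 6.3]
orientation: [[0.0, 1.0, 0.0], [1.0, -0.0, -0.0], [-0.0, 0.0, -1.0]]
wrist_force: [0.7, -0.5, 0.0]
grip_width: 19.9
```

Run:
```python
from h import *
s=read_state(); print(s['time_s'],s['tcp_pos'].round(1),s['wrist_force'].round(1),s['grip_width'])
for c in ['scene','side']:
    im=read_camera(c); cv2.imwrite(f'pics/{c}2.png',im[:,:,::-1])
a=cv2.imread('pics/scene2.png')[150:300,160:320]; b=cv2.imread('pics/side2.png')[120:260,250:410]
cv2.imwrite('pics/d2.png',np.hstack([cv2.resize(a,(400,375)),cv2.resize(b,(400,375))]))
```

```text
2.85 [ 622.1 -243.7    6.3] [ 0.7 -0.5  0. ] 19.882321897244367
```

View pics/d2.png

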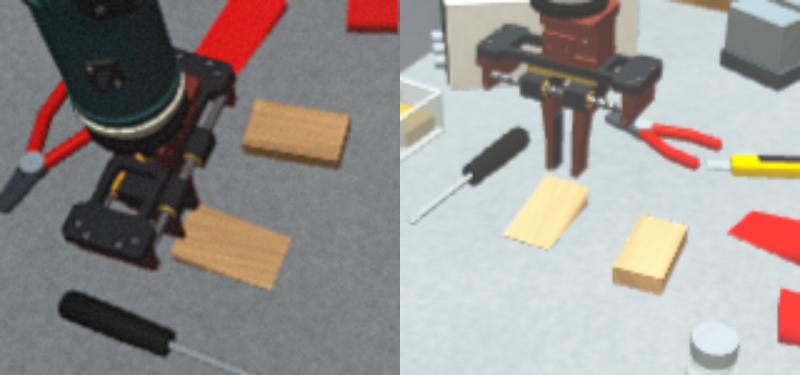

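>>> arm_command(
  plan=[
    [[8, 0, 1, 0, 0, 0, 20], [16, 0, 1, 0, 0, 0, 20], [24, 0, 1, 0, 0, 0, 20], [32, 0, 1, 0, 0, 0, 20], [40, 0, 1, 0, 0, 0, 20], [48, 0, 1, 0, 0, 0, 20], [56, 0, 1, 0, 0, 0, 20], [64, 0, 1, 0, 0, 0, 20]],
  ],
)

```text
time_s: 3.95
tcp_pos: [621.9, -179.5, 4.9]
orientation: [[0.0, 1.0, -0.0], [1.0, -0.0, 0.0], [0.0, -0.0, -1.0]]
wrist_force: [-0.4, -0.5, 1.3]
grip_width: 20.1
```

Run:
```python
from h import *
s=read_state(); print(s['time_s'],s['tcp_pos'].round(1),s['wrist_force'].round(1),s['grip_width'])
for c in ['scene','side']:
    im=read_camera(c); cv2.imwrite(f'pics/{c}3.png',im[:,:,::-1])
a=cv2.imread('pics/scene3.png')[150:300,200:360]; b=cv2.imread('pics/side3.png')[130:270,230:390]
cv2.imwrite('pics/d3.png',np.hstack([cv2.resize(a,(400,375)),cv2.resize(b,(400,375))]))
```

```text
3.95 [ 621.9 -179.5    4.9] [-0.4 -0.5  1.3] 20.084799179385676
```

View pics/d3.png

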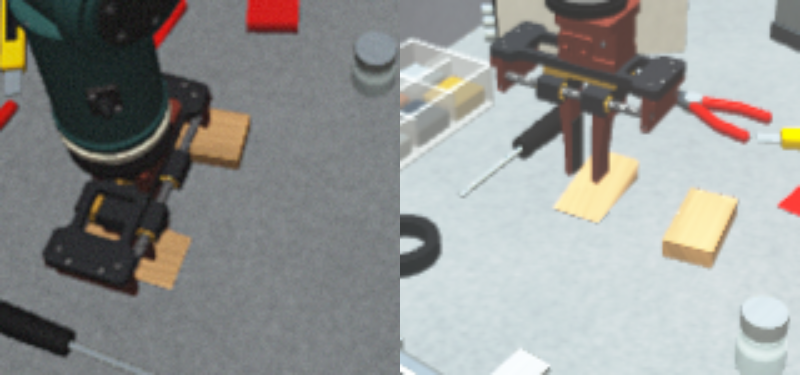

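Run:
```python
from h import *
s=read_state(); p=s['tcp_pos']
for c in ['scene','side']:
    im=cv2.imread(f'pics/{c}3.png')
    q=proj(c,[p,p+[15,0,0],p-[15,0,0],(622,-242,0)]); print(c,q.round(0).tolist())
    for (u,v),col in zip(q,[(0,0,255),(0,255,0),(255,0,0),(255,0,255)]): cv2.circle(im,(int(u),int(v)),1,col,-1)
    x,y=(200,190) if c=='scene' else (260,160)
    cv2.imwrite(f'pics/e3{c}.png',cv2.resize(im[y:y+90,x:x+110],None,fx=6,fy=6,interpolation=2))
```

```text
scene [[262.0, 251.0], [259.0, 257.0], [264.0, 245.0], [235.0, 244.0]]
side [[305.0, 203.0], [300.0, 202.0], [311.0, 205.0], [317.0, 193.0]]
```

View pics/e3side.png

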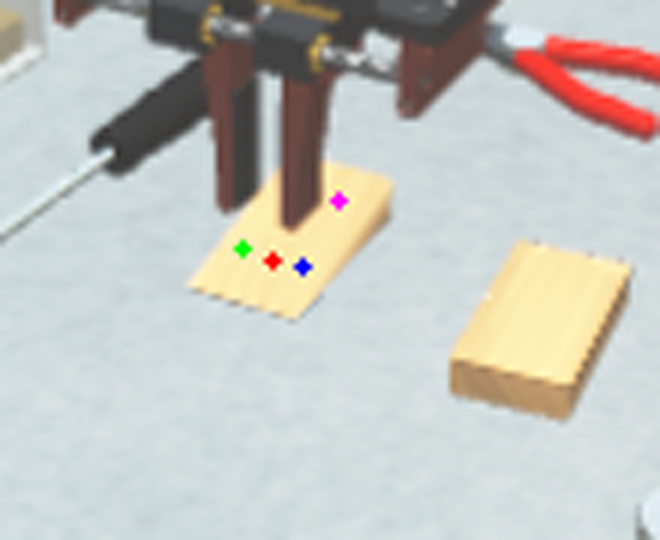

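View pics/e3scene.png

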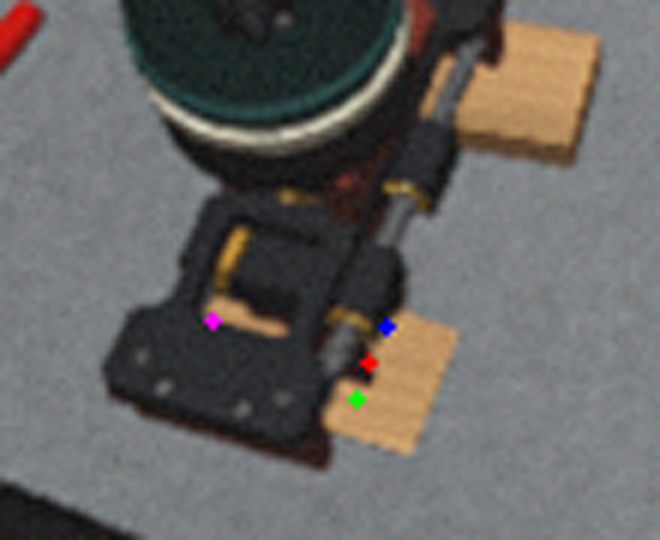

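Run:
```python
from h import *
for dz in (0,10,20):
  print(dz,proj('side',[(643,0,194+dz),(557,0,194+dz),(655,0,194+dz),(545,0,194+dz)]).round(0).tolist())
im=cv2.imread('pics/side0.png')
for p in proj('side',[(643,0,194),(557,0,194)]): cv2.circle(im,(int(p[0]),int(p[1])),1,(0,255,0),-1)
a=cv2.resize(im[70:190,200:330],(390,360),interpolation=2)
im=cv2.imread('pics/side1.png')
for p in proj('side',[(631.5,-284.7,82.3),(611.5,-284.7,82.3)]): cv2.circle(im,(int(p[0]),int(p[1])),1,(0,255,0),-1)
b=cv2.resize(im[90:210,260:390],(390,360),interpolation=2)
cv2.imwrite('pics/f.png',np.hstack([a,b]))
```

```text
0 [[251.0, 164.0], [289.0, 175.0], [246.0, 163.0], [295.0, 176.0]]
10 [[251.0, 159.0], [289.0, 170.0], [246.0, 158.0], [295.0, 171.0]]
20 [[250.0, 155.0], [289.0, 165.0], [245.0, 153.0], [294.0, 167.0]]
```

View pics/f.png

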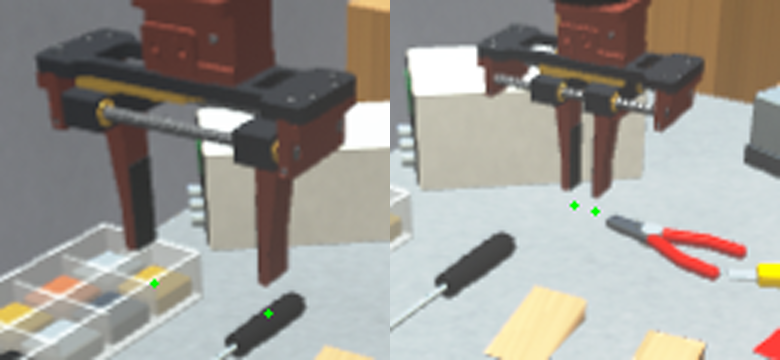

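>>> arm_command(
  plan=[
    [[0, 0, -8, 0, 0, 0, 20], [-40, 0, -10, 0, 0, 0, 20], [-90, 0, -10, 0, 0, 0, 20], [-90, 0, 0, 0, 0, 0, 20], [-90, 0, 5, 0, 0, 0, 20], [-90, 0, 8, 0, 0, 0, 20], [-90, 0, 10, 0, 0, 0, 20], [-90, 0, 10, 0, 0, 0, 20]],
  ],
)

```text
time_s: 5.05
tcp_pos: [622.0, -269.2, -5.1]
orientation: [[-0.001, 1.0, -0.0], [1.0, 0.001, 0.0], [0.0, -0.0, -1.0]]
wrist_force: [-0.9, 0.2, 1.2]
grip_width: 20.0
```

```bash
cat > look.py <<'E'
import sys
from h import *
tag=sys.argv[1]; s=read_state(); p=np.array(s['tcp_pos'])
print(s['time_s'],p.round(1),np.array(s['orientation']).round(3).tolist(),s['wrist_force'].round(1),round(s['grip_width'],1))
x,y=[int(v) for v in sys.argv[2:4]]; x2,y2=[int(v) for v in sys.argv[4:6]]
o=[]
for c,a,b in (('scene',x,y),('side',x2,y2)):
    im=read_camera(c)[:,:,::-1].copy(); cv2.imwrite(f'pics/{c}{tag}.png',im)
    o.append(cv2.resize(im[b:b+130,a:a+130],(390,390),interpolation=2))
cv2.imwrite(f'pics/v{tag}.png',np.hstack(o))
E
python3 look.py 4 200 180 260 130
```

```text
5.05 [ 622.  -269.2   -5.1] [[-0.001, 1.0, -0.0], [1.0, 0.001, 0.0], [0.0, -0.0, -1.0]] [-0.9  0.2  1.2] 20.0
```

View pics/v4.png

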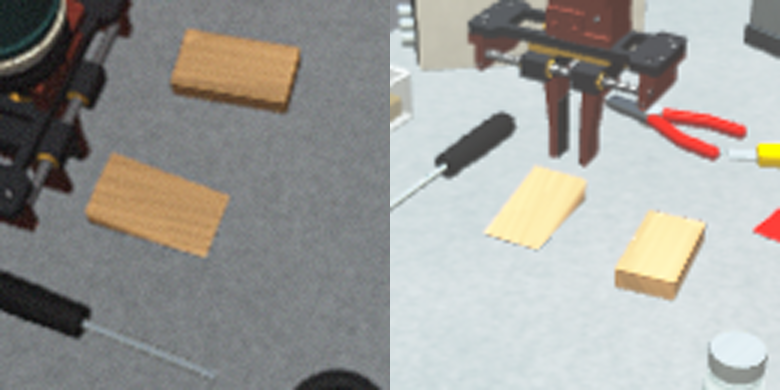

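>>> arm_command(
  plan=[
    [[0, 0, 4, 0, 0, 0, 20], [0, 0, 7, 0, 0, 0, 20], [0, 0, 8, 0, 0, 0, 20], [8, 0, 8, 0, 0, 0, 20], [14, 0, 8, 0, 0, 0, 20], [20, 0, 8, 0, 0, 0, 20], [26, 0, 8, 0, 0, 0, 20], [32, 0, 8, 0, 0, 0, 20]],
  ],
)

```text
time_s: 6.15
tcp_pos: [622.0, -237.6, -13.0]
orientation: [[-0.0, 1.0, 0.0], [1.0, 0.0, -0.0], [-0.0, 0.0, -1.0]]
wrist_force: [0.3, -0.4, 0.1]
grip_width: 20.0
```

```bash
python3 look.py 5 200 180 260 130
```

```text
6.15 [ 622.  -237.6  -13. ] [[-0.0, 1.0, 0.0], [1.0, 0.0, -0.0], [-0.0, 0.0, -1.0]] [ 0.3 -0.4  0.1] 20.0
```

View pics/v5.png

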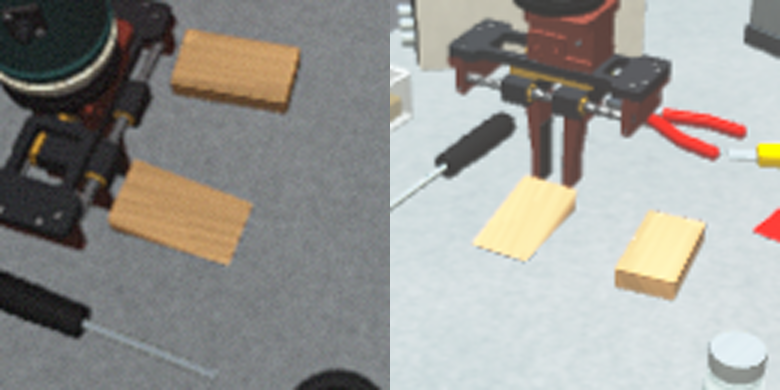

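>>> arm_command(
  plan=[
    [[9, 0, 0, 0, 0, 0, 20], [18, 0, 0, 0, 0, 0, 20], [27, 0, 0, 0, 0, 0, 20], [36, 0, 0, 0, 0, 0, 20], [45, 0, 0, 0, 0, 0, 20], [54, 0, 0, 0, 0, 0, 20], [63, 0, 0, 0, 0, 0, 20], [72, 0, 0, 0, 0, 0, 20]],
  ],
)

```text
time_s: 7.25
tcp_pos: [621.9, -165.4, -13.1]
orientation: [[-0.0, 1.0, -0.0], [1.0, 0.0, 0.0], [0.0, -0.0, -1.0]]
wrist_force: [0.7, -0.2, 0.9]
grip_width: 20.1
```

>>> arm_command(
  plan=[
    [[9, 0, 0, 0, 0, 0, 20], [18, 0, 0, 0, 0, 0, 20], [26, 0, 0, 0, 0, 0, 20], [33, 0, 0, 0, 0, 0, 20], [38, 0, 0, 0, 0, 0, 20], [40, 0, 0, 0, 0, 0, 20]],
  ],
)

```text
time_s: 8.0
tcp_pos: [621.9, -125.7, -13.1]
orientation: [[-0.0, 1.0, -0.0], [1.0, 0.0, 0.0], [0.0, -0.0, -1.0]]
wrist_force: [0.6, 0.1, 0.3]
grip_width: 19.8
```

```bash
python3 look.py 6 220 180 240 150
```

```text
8.0 [ 621.9 -125.7  -13.1] [[-0.0, 1.0, -0.0], [1.0, 0.0, 0.0], [0.0, -0.0, -1.0]] [0.6 0.1 0.3] 19.8
```

View pics/v6.png

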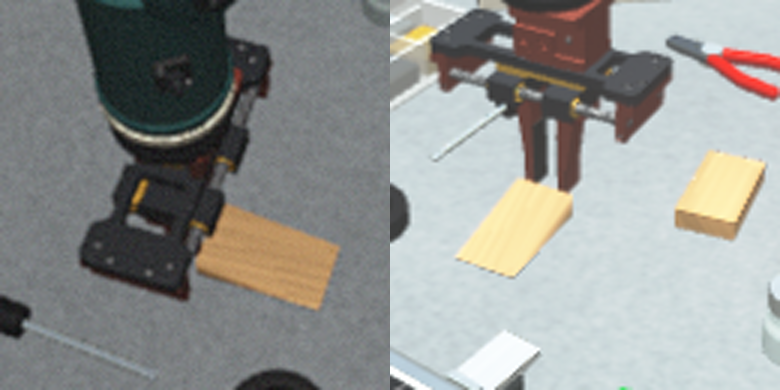

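>>> arm_command(
  plan=[
    [[-20, 0, 0, 0, 0, 0, 12], [-20, 0, -40, 0, 0, -0.17, 12], [-10, 20, -70, 0, 0, -0.35, 12], [10, 50, -70, 0, 0, -0.53, 12], [30, 58, -70, 0, 0, -0.71, 12], [44, 58, -70, 0, 0, -0.89, 12], [44, 58, -70, 0, 0, -1.07, 12], [44, 58, -70, 0, 0, -1.25, 12]],
  ],
)

```text
time_s: 9.1
tcp_pos: [680.1, -83.5, 56.9]
orientation: [[-0.951, 0.31, 0.0], [0.31, 0.951, -0.0], [-0.0, -0.0, -1.0]]
wrist_force: [0.6, 0.6, 0.2]
grip_width: 12.1
```

```bash
python3 look.py 7 220 180 220 150
```

```text
9.1 [680.1 -83.5  56.9] [[-0.951, 0.31, 0.0], [0.31, 0.951, -0.0], [-0.0, -0.0, -1.0]] [0.6 0.6 0.2] 12.1
```

View pics/v7.png

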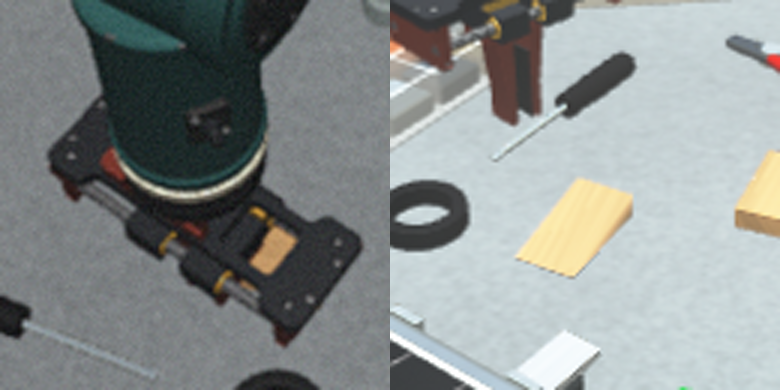

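Run:
```python
from h import *
print(ray('scene',[(312,321),(295,322),(318,304)],9).round(0).tolist())
# wedge fit in side6/7
from fit import fit
k=3.
W=[('side',(220+(515-390)/k,150+260/k),(45,-25,2)),('side',(220+(575-390)/k,150+277/k),(45,25,2)),('side',(220+(580-390)/k,150+179/k),(-45,-25,20)),('side',(220+(633-390)/k,150+193/k),(-45,25,20))]
p,f,T=fit(W,None,[620,-80,1.5]); print(p.round(3),f.round(1))
```

```text
[[735.0, -26.0, 9.0], [748.0, -57.0, 9.0], [699.0, -25.0, 9.0]]
[619.985 -65.16    1.585] [ 0.7 -0.6 -0.2  0.2 -0.6 -0.2  0.   0.7]
```

>>> arm_command(
  plan=[
    [[0, 3, 30, 0, 0, -0.166, 12], [0, 3, 60, 0, 0, -0.166, 12], [0, 3, 70, 0, 0, -0.166, 12], [0, 3, 72, 0, 0, -0.166, 12]],
  ],
)

```text
time_s: 9.7
tcp_pos: [680.7, -79.7, -15.5]
orientation: [[-0.988, 0.157, -0.001], [0.157, 0.988, 0.0], [0.001, -0.0, -1.0]]
wrist_force: [-0.0, -0.6, 0.5]
grip_width: 12.4
```

```bash
python3 look.py 8 220 180 220 150
```

```text
9.7 [680.7 -79.7 -15.5] [[-0.988, 0.157, -0.001], [0.157, 0.988, 0.0], [0.001, -0.0, -1.0]] [-0.  -0.6  0.5] 12.4
```

View pics/v8.png

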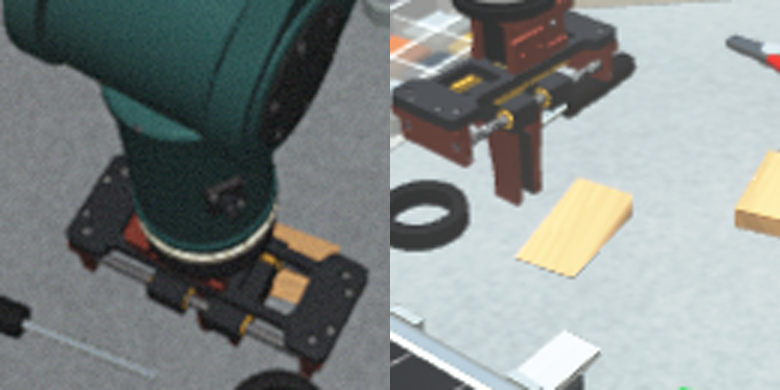

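>>> arm_command(
  plan=[
    [[12, 0, 0, 0, 0, 0, 12], [20, 0, 0, 0, 0, 0, 12], [27, 0, 0, 0, 0, 0, 12], [34, 0, 0, 0, 0, 0, 12], [42, 0, 0, 0, 0, 0, 12], [50, 0, 0, 0, 0, 0, 12], [58, 0, 0, 0, 0, 0, 12], [66, 0, 0, 0, 0, 0, 12]],
  ],
)

```text
time_s: 10.8
tcp_pos: [616.4, -69.2, -14.5]
orientation: [[-0.988, 0.154, 0.002], [0.154, 0.988, -0.0], [-0.002, -0.0, -1.0]]
wrist_force: [3.8, -1.0, 5.7]
grip_width: 11.9
```

```bash
python3 look.py 9 240 160 240 150
```

```text
10.8 [616.4 -69.2 -14.5] [[-0.988, 0.154, 0.002], [0.154, 0.988, -0.0], [-0.002, -0.0, -1.0]] [ 3.8 -1.   5.7] 11.9
```

View pics/v9.png

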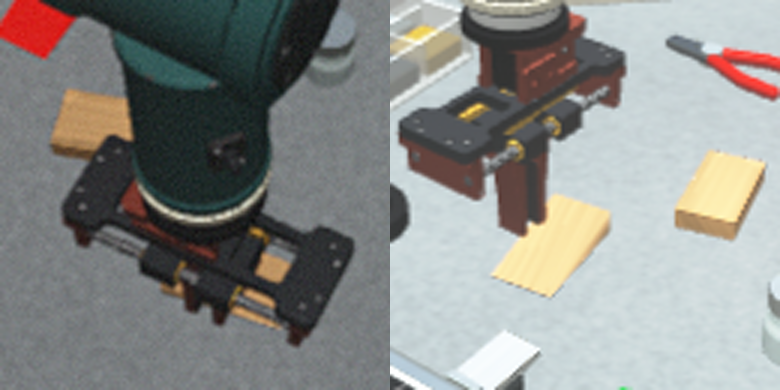

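>>> arm_command(
  plan=[
    [[0, 0, -30, 0, 0, 0, 12], [-25, 0, -35, 0, 0, 0, 12], [-45, 0, -30, 0, 0, 0, 12], [-45, 0, -10, 0, 0, 0, 12], [-45, 0, 0, 0, 0, 0, 12], [-45, 0, 1, 0, 0, 0, 12], [-45, 0, 2, 0, 0, 0, 12], [-45, 0, 3, 0, 0, 0, 12]],
  ],
)

```text
time_s: 11.9
tcp_pos: [660.3, -75.9, -17.7]
orientation: [[-0.988, 0.154, 0.001], [0.154, 0.988, -0.0], [-0.001, -0.0, -1.0]]
wrist_force: [-1.6, 0.5, 0.0]
grip_width: 11.6
```

```bash
python3 look.py 10 240 160 220 150
```

```text
11.9 [660.3 -75.9 -17.7] [[-0.988, 0.154, 0.001], [0.154, 0.988, -0.0], [-0.001, -0.0, -1.0]] [-1.6  0.5  0. ] 11.6
```

View pics/v10.png

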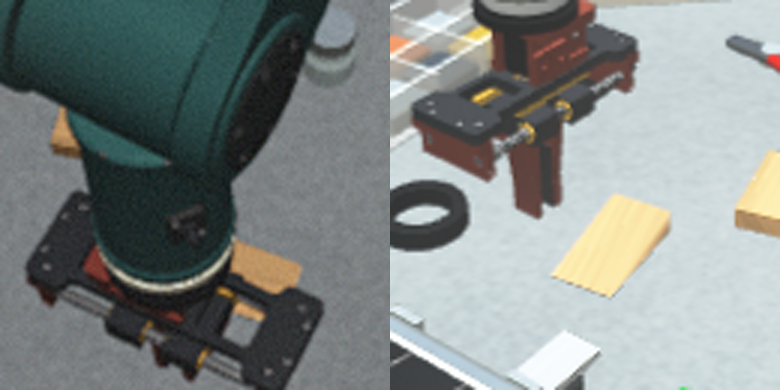

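>>> arm_command(
  plan=[
    [[0, 0, 1, 0, 0, 0, 12], [0, 0, 2, 0, 0, 0, 12], [0, 0, 3, 0, 0, 0, 12]],
  ],
)

```text
time_s: 12.38
tcp_pos: [660.2, -75.9, -21.1]
orientation: [[-0.988, 0.154, -0.0], [0.154, 0.988, -0.0], [0.0, -0.0, -1.0]]
wrist_force: [-0.3, 0.3, -0.3]
grip_width: 11.8
```

Run:
```python
from h import *
from fit import fit
k=3.
W=[('side',(220+(552-390)/k,150+277/k),(45,-25,2)),('side',(220+(612-390)/k,150+297/k),(45,25,2)),('side',(220+(617-390)/k,150+194/k),(-45,-25,20)),('side',(220+(671-390)/k,150+212/k),(-45,25,20))]
p,f,T=fit(W,None,[620,-80,1.5]); print(p.round(3),f.round(1))
```

```text
[583.608 -59.577   1.558] [ 0.4 -0.4 -0.2  0.1 -0.4  0.1  0.2  0.2]
```

>>> arm_command(
  plan=[
    [[0, 0, 1, 0, 0, 0, 12], [0, 0, 2, 0, 0, 0, 12]],
  ],
)

```text
time_s: 12.62
tcp_pos: [660.1, -75.9, -23.2]
orientation: [[-0.988, 0.154, -0.0], [0.154, 0.988, 0.0], [0.0, 0.0, -1.0]]
wrist_force: [0.7, -0.0, 0.1]
grip_width: 12.4
```

>>> arm_command(
  plan=[
    [[0, 0, 1, 0, 0, 0, 12], [0, 0, 2, 0, 0, 0, 12]],
  ],
)

```text
time_s: 12.88
tcp_pos: [660.1, -75.9, -25.2]
orientation: [[-0.988, 0.154, -0.0], [0.154, 0.988, 0.0], [0.0, 0.0, -1.0]]
wrist_force: [0.7, 0.1, 0.6]
grip_width: 12.3
```

```bash
python3 look.py 11 240 160 220 150
```

```text
12.875 [660.1 -75.9 -25.2] [[-0.988, 0.154, -0.0], [0.154, 0.988, 0.0], [0.0, 0.0, -1.0]] [0.7 0.1 0.6] 12.3
```

View pics/v11.png

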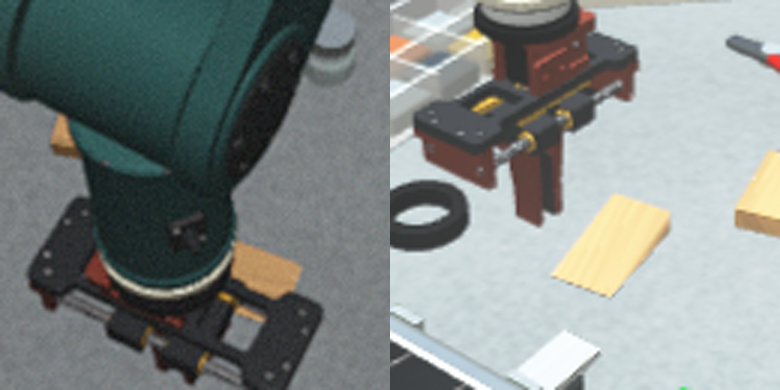

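Run:
```python
from h import *
d=np.array([.154,.988,0]);n=np.array([-.988,.154,0])
im=cv2.imread('pics/side11.png')
for z,col in ((0,(0,0,255)),(5,(0,255,0)),(-25,(255,0,0))):
    c=np.array([660.1,-75.9,z]); pts=[c+s*d*a+n*b for s in(1,-1) for a in (6,) for b in (10,-10)]
    for q in proj('side',pts): cv2.circle(im,(int(q[0]*1),int(q[1])),0,col,-1)
cv2.imwrite('pics/g.png',cv2.resize(im[180:250,230:320],None,fx=8,fy=8,interpolation=0))
```

```text
(no output)
```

View pics/g.png

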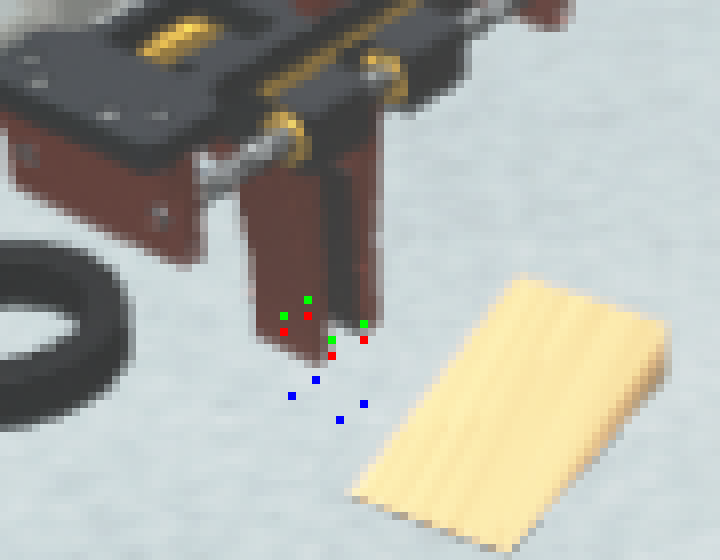

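>>> arm_command(
  plan=[
    [[0, -4, -3, 0, 0, 0, 12], [12, -4, -3, 0, 0, 0, 12], [22, -4, -3, 0, 0, 0, 12], [30, -4, -3, 0, 0, 0, 12], [38, -4, -3, 0, 0, 0, 12], [46, -4, -3, 0, 0, 0, 12], [54, -4, -3, 0, 0, 0, 12], [62, -4, -3, 0, 0, 0, 12]],
  ],
)

```text
time_s: 13.98
tcp_pos: [597.9, -70.2, -22.0]
orientation: [[-0.988, 0.154, 0.0], [0.154, 0.988, -0.0], [-0.0, -0.0, -1.0]]
wrist_force: [0.3, -1.5, -1.0]
grip_width: 12.3
```

```bash
python3 look.py 12 240 140 240 170
```

```text
13.975 [597.9 -70.2 -22. ] [[-0.988, 0.154, 0.0], [0.154, 0.988, -0.0], [-0.0, -0.0, -1.0]] [ 0.3 -1.5 -1. ] 12.3
```

View pics/v12.png

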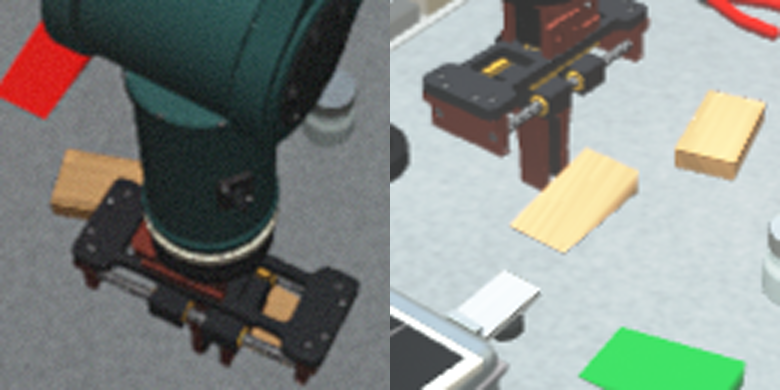

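```bash
cat > wf.py <<'E'
import sys
from h import *
from fit import fit
def wf(pts,ox,oy,k=3.,cam='side',off=390):
    m=[(45,-25,2),(45,25,2),(-45,-25,20),(-45,25,20)]
    W=[(cam,(ox+(x-off)/k,oy+y/k),mm) for (x,y),mm in zip(pts,m)]
    p,f,T=fit(W,None,[560,-50,1.5]); print(p.round(3),f.round(1)); return p
E
python3 - <<'E'
from wf import *
p=wf([(510,228),(566,252),(587,150),(639,169)],240,170)
n=np.array([-np.sin(1.425),np.cos(1.425)])
q=p[:2]+[1.5,-1]; print('n wedge',q@n,'foot n',np.array([534.9,83.6])@n, 'side-only', p[:2]@n, np.array([533.6,84.6])@n)
E
```

```text
[559.891 -52.059   1.433] [ 0.5 -0.5 -0.   0.4 -0.4 -0.6 -0.1  0.7]
n wedge -563.1436173591655 foot n -517.0795563511574 side-only -561.5142512118603 -515.6480683096422
```

>>> arm_command(
  plan=[
    [[8, 0, 0, 0, 0, 0, 12], [16, 0, 0, 0, 0, 0, 12], [24, 0, 0, 0, 0, 0, 12], [32, 0, 0, 0, 0, 0, 12], [40, 0, 0, 0, 0, 0, 12], [44, 0, 0, 0, 0, 0, 12], [46, 0, 0, 0, 0, 0, 12]],
  ],
)

```text
time_s: 14.95
tcp_pos: [552.5, -63.2, -22.1]
orientation: [[-0.988, 0.154, -0.0], [0.154, 0.988, 0.0], [0.0, 0.0, -1.0]]
wrist_force: [1.0, -0.4, 0.0]
grip_width: 12.2
```

```bash
python3 look.py 13 260 140 240 170
```

```text
14.95 [552.5 -63.2 -22.1] [[-0.988, 0.154, -0.0], [0.154, 0.988, 0.0], [0.0, 0.0, -1.0]] [ 1.  -0.4  0. ] 12.2
```

View pics/v13.png

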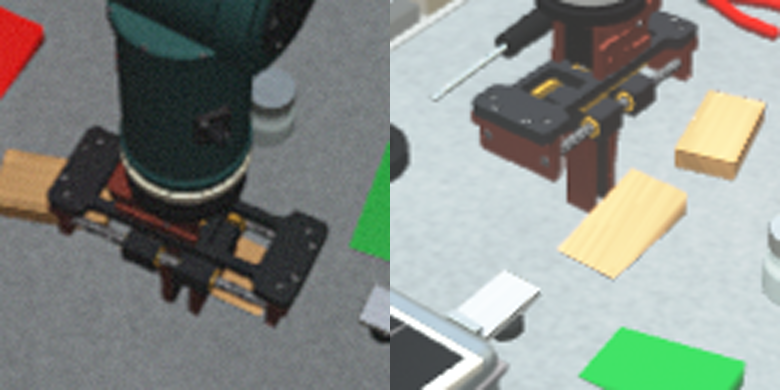

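>>> arm_command(
  plan=[
    [[-10, 0, -10, 0, 0, 0, 20], [-10, 0, -60, 0, 0, 0.15, 20], [0, -20, -90, 0, 0, 0.33, 20], [20, -40, -90, 0, 0, 0.51, 20], [40, -52, -90, 0, 0, 0.69, 20], [40, -52, -90, 0, 0, 0.87, 20], [40, -52, -90, 0, 0, 1.05, 20], [40, -52, -90, 0, 0, 1.23, 20]],
  ],
)

```text
time_s: 16.05
tcp_pos: [506.6, -108.9, 68.9]
orientation: [[-0.179, 0.984, 0.002], [0.984, 0.179, -0.001], [-0.001, 0.001, -1.0]]
wrist_force: [0.1, 0.5, -0.5]
grip_width: 20.0
```

```bash
python3 look.py 14 260 140 240 170
```

```text
16.05 [ 506.6 -108.9   68.9] [[-0.179, 0.984, 0.002], [0.984, 0.179, -0.001], [-0.001, 0.001, -1.0]] [ 0.1  0.5 -0.5] 20.0
```

View pics/v14.png

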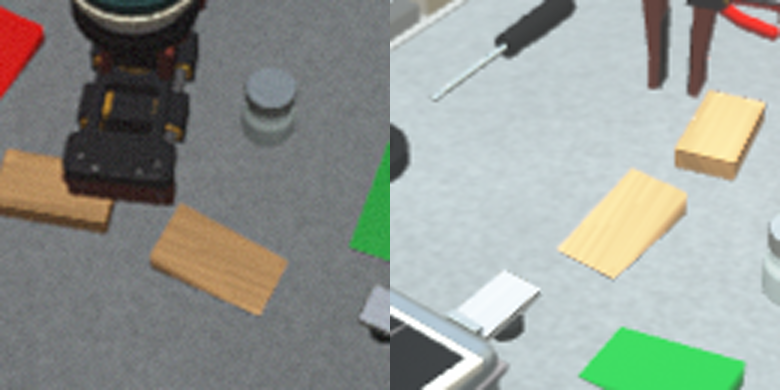

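Run:
```python
from wf import *
a=wf([(558,250),(614,278),(633,168),(687,189)],240,170)
b=wf([(261,313),(288,263),(151,254),(180,204)],260,140,cam='scene',off=0)
n=np.array([-np.sin(1.425),np.cos(1.425)])
for p,f in ((a,(533.6,84.6)),(b,(537.3,82.0))):
    dv=np.array(f)-p[:2]; print('foot rel wedge: bearing',np.degrees(np.arctan2(dv[1],dv[0])),'lat',dv@n,'along',dv@[np.cos(1.425),np.sin(1.425)])
print(proj('scene',[(505,-109,0)]))
```

```text
[517.421 -46.609   1.427] [ 0.1 -0.4  0.3 -0.3 -0.4 -0.2  0.   1. ]
[519.491 -48.036   1.419] [-0.1  0.7  0.3 -0.7 -0.3  0.4  0.2 -0.5]
foot rel wedge: bearing 82.970593300857 lat 3.05493982524672 along 132.167514859344
foot rel wedge: bearing 82.20156747515561 lat 1.2715310997123788 along 131.24390573486284
[[309.49870163 215.81307858]]
```

>>> arm_command(
  plan=[
    [[-3.5, 2, 0, 0, 0, 0.16, 20], [-3.5, 2, 20, 0, 0, 0.314, 20], [-3.5, 2, 50, 0, 0, 0.314, 20], [-3.5, 2, 80, 0, 0, 0.314, 20], [-3.5, 2, 91, 0, 0, 0.314, 20], [-3.5, 2, 91, 0, 0, 0.314, 20]],
  ],
)

```text
time_s: 16.9
tcp_pos: [507.9, -111.5, -23.2]
orientation: [[0.126, 0.992, -0.001], [0.992, -0.126, 0.0], [0.0, -0.001, -1.0]]
wrist_force: [0.2, 0.6, -0.6]
grip_width: 19.9
```

```bash
python3 look.py 15 260 140 240 170
```

```text
16.9 [ 507.9 -111.5  -23.2] [[0.126, 0.992, -0.001], [0.992, -0.126, 0.0], [0.0, -0.001, -1.0]] [ 0.2  0.6 -0.6] 19.9
```

View pics/v15.png

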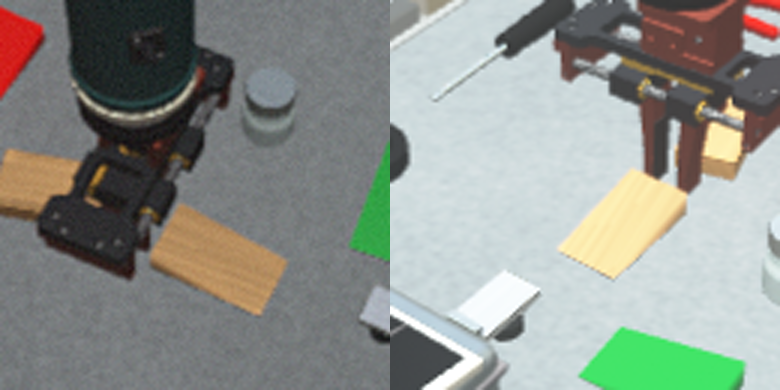

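>>> arm_command(
  plan=[
    [[7, 0, 0, 0, 0, 0, 20], [14, 0, 0, 0, 0, 0, 20], [22, 0, 0, 0, 0, 0, 20], [30, 0, 0, 0, 0, 0, 20], [38, 0, 0, 0, 0, 0, 20], [46, 0, 0, 0, 0, 0, 20], [54, 0, 0, 0, 0, 0, 20], [60, 0, 0, 0, 0, 0, 20]],
  ],
)

```text
time_s: 18.0
tcp_pos: [515.5, -51.4, -23.1]
orientation: [[0.127, 0.992, -0.0], [0.992, -0.127, 0.0], [0.0, -0.0, -1.0]]
wrist_force: [-0.6, -0.2, 0.7]
grip_width: 20.0
```

```bash
python3 look.py 16 280 160 220 180
```

```text
18.0 [515.5 -51.4 -23.1] [[0.127, 0.992, -0.0], [0.992, -0.127, 0.0], [0.0, -0.0, -1.0]] [-0.6 -0.2  0.7] 20.0
```

View pics/v16.png

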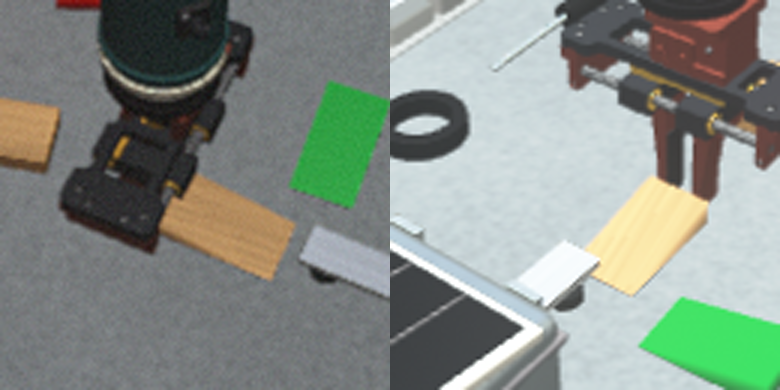

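Run:
```python
from h import *
from fit import fit
W=[('side',(220+(633-390)/3,180+294/3),(45,25,2)),('side',(220+(653-390)/3,180+176/3),(-45,-25,20)),('side',(220+(709-390)/3,180+206/3),(-45,25,20)),
('scene',(280+296/3,160+225/3),(45,25,2)),('scene',(280+271/3,160+279/3),(45,-25,2))]
d=np.array([np.cos(1.425),np.sin(1.425)]); n=np.array([-d[1],d[0]])
for S,f in ((W,(534.9,83.6)),(W[:3],(533.6,84.6))):
    p,r,T=fit(S,None,[520,0,1.43]); dv=np.array(f)-p[:2]; print(p.round(3),r.round(1),'lat',dv@n,'along',dv@d, dv@[-np.sin(p[2]),np.cos(p[2])])
```

```text
[521.758   6.469   1.413] [-0.8 -0.2  0.3 -0.5  0.4 -1.4  1.  -0.4  0.3 -0.1] lat -1.7972105130200096 along 78.22178559338678 -0.8223698797360321
[520.557   8.389   1.428] [-0.4  0.7  0.   0.1  0.4 -1. ] lat -1.8327227638952703 along 77.29724562464348 -2.090492111033494
```

>>> arm_command(
  plan=[
    [[7, 0, 0, 0, 0, 0, 20], [14, 0, 0, 0, 0, 0, 20], [21, 0, 0, 0, 0, 0, 20], [28, 0, 0, 0, 0, 0, 20], [35, 0, 0, 0, 0, 0, 20], [40, 0, 0, 0, 0, 0, 20], [44, 0, 0, 0, 0, 0, 20], [46, 0, 0, 0, 0, 0, 20]],
  ],
)

```text
time_s: 19.1
tcp_pos: [521.5, -6.1, -23.0]
orientation: [[0.127, 0.992, -0.0], [0.992, -0.127, -0.0], [-0.0, -0.0, -1.0]]
wrist_force: [-0.1, -1.1, -0.9]
grip_width: 19.8
```

```bash
python3 look.py 17 300 170 220 180
```

```text
19.1 [521.5  -6.1 -23. ] [[0.127, 0.992, -0.0], [0.992, -0.127, -0.0], [-0.0, -0.0, -1.0]] [-0.1 -1.1 -0.9] 19.8
```

View pics/v17.png

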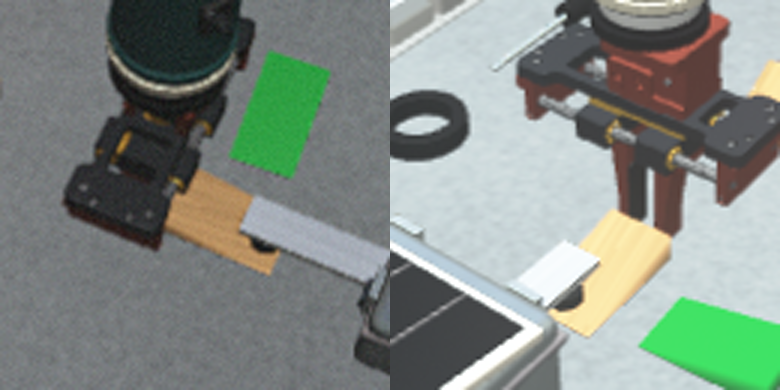

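>>> arm_command(
  plan=[
    [[1, 0, 0, 0, 0, 0, 20], [2, 0, 0, 0, 0, 0, 20], [3, 0, 0, 0, 0, 0, 20], [4, 0, 0, 0, 0, 0, 20], [5, 0, 0, 0, 0, 0, 20]],
  ],
)

```text
time_s: 19.82
tcp_pos: [522.0, -1.3, -23.1]
orientation: [[0.128, 0.992, -0.0], [0.992, -0.128, 0.0], [-0.0, -0.0, -1.0]]
wrist_force: [0.3, -0.6, 0.4]
grip_width: 20.1
```

>>> arm_command(
  plan=[
    [[1, 0, 0, 0, 0, 0, 20], [2, 0, 0, 0, 0, 0, 20], [3, 0, 0, 0, 0, 0, 20]],
  ],
)

```text
time_s: 20.2
tcp_pos: [522.5, 1.6, -23.1]
orientation: [[0.128, 0.992, -0.0], [0.992, -0.128, -0.0], [-0.0, -0.0, -1.0]]
wrist_force: [-0.7, -0.7, -0.3]
grip_width: 19.9
```

>>> arm_command(
  plan=[
    [[0.7, 0, 0, 0, 0, 0, 20], [1.4, 0, 0, 0, 0, 0, 20], [2, 0, 0, 0, 0, 0, 20]],
  ],
)

```text
time_s: 20.58
tcp_pos: [522.7, 3.6, -23.1]
orientation: [[0.128, 0.992, -0.0], [0.992, -0.128, 0.0], [0.0, -0.0, -1.0]]
wrist_force: [0.2, -0.5, -0.3]
grip_width: 19.9
```

>>> arm_command(
  plan=[
    [[0.7, 0, 0, 0, 0, 0, 20], [1.4, 0, 0, 0, 0, 0, 20], [2, 0, 0, 0, 0, 0, 20]],
  ],
)

```text
time_s: 20.95
tcp_pos: [523.0, 5.4, -23.1]
orientation: [[0.128, 0.992, -0.0], [0.992, -0.128, -0.0], [-0.0, -0.0, -1.0]]
wrist_force: [0.4, -2.0, 0.6]
grip_width: 19.9
```

```bash
python3 look.py 18 300 170 220 180
```

```text
20.95 [523.    5.4 -23.1] [[0.128, 0.992, -0.0], [0.992, -0.128, -0.0], [-0.0, -0.0, -1.0]] [ 0.4 -2.   0.6] 19.9
```

View pics/v18.png

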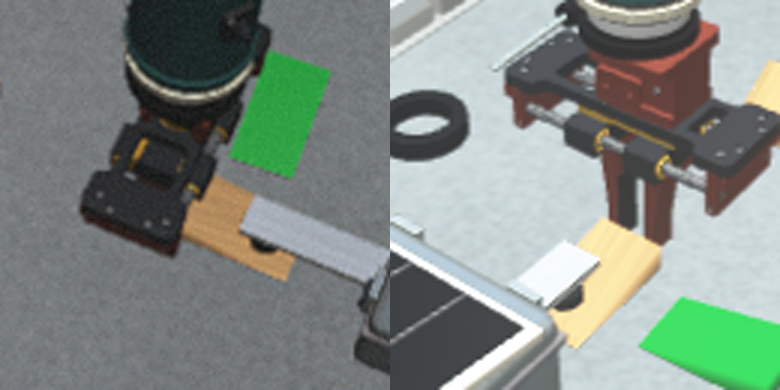

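>>> arm_command(
  plan=[
    [[0.4, 0, 0, 0, 0, 0, 20], [0.8, 0, 0, 0, 0, 0, 20]],
  ],
)

```text
time_s: 21.3
tcp_pos: [523.0, 6.0, -23.1]
orientation: [[0.127, 0.992, -0.0], [0.992, -0.127, -0.0], [-0.0, -0.0, -1.0]]
wrist_force: [-0.5, -4.0, 1.3]
grip_width: 20.0
```

>>> arm_command(
  plan=[
    [[0.3, 0, 0, 0, 0, 0, 20], [0.3, 0, 0, 0, 0, 0, 20]],
  ],
)

```text
time_s: 21.55
tcp_pos: [523.0, 6.3, -23.1]
orientation: [[0.127, 0.992, -0.0], [0.992, -0.127, -0.0], [-0.0, -0.0, -1.0]]
wrist_force: [-1.3, -5.1, 0.2]
grip_width: 20.1
```

Run:
```python
from h import *
f=[]
for i in range(6):
    read_camera('side'); s=read_state(); f.append(s['wrist_force'])
print(np.mean(f,0).round(2),np.array(s['tcp_pos']).round(2))
```

```text
[-0.78 -5.01  0.6 ] [523.07   6.32 -23.06]
```

>>> arm_command(
  plan=[
    [[0.2, 0, 0, 0, 0, 0, 20], [0.2, 0, 0, 0, 0, 0, 20], [-8, 0, 0, 0, 0, 0, 20], [-25, 0, 0, 0, 0, 0, 20], [-30, 0, -30, 0, 0, 0, 0], [-30, 0, -75, 0, 0, 0, 0], [-30, 0, -90, 0, 0, 0, 0], [-30, 0, -90, 0, 0, 0, 0]],
  ],
)

```text
time_s: 22.85
tcp_pos: [520.0, -23.7, 67.6]
orientation: [[0.128, 0.992, 0.002], [0.992, -0.128, -0.0], [0.0, 0.002, -1.0]]
wrist_force: [0.3, -0.1, 0.1]
grip_width: 0.5
```

```bash
python3 look.py 19 300 170 220 180
python3 - <<'E'
import cv2
im=cv2.imread('pics/side19.png')[230:300,250:350]; cv2.imwrite('pics/z19.png',cv2.resize(im,(700,490),interpolation=2))
E
```

```text
22.85 [520.  -23.7  67.6] [[0.128, 0.992, 0.002], [0.992, -0.128, -0.0], [0.0, 0.002, -1.0]] [ 0.3 -0.1  0.1] 0.5
```

View pics/v19.png

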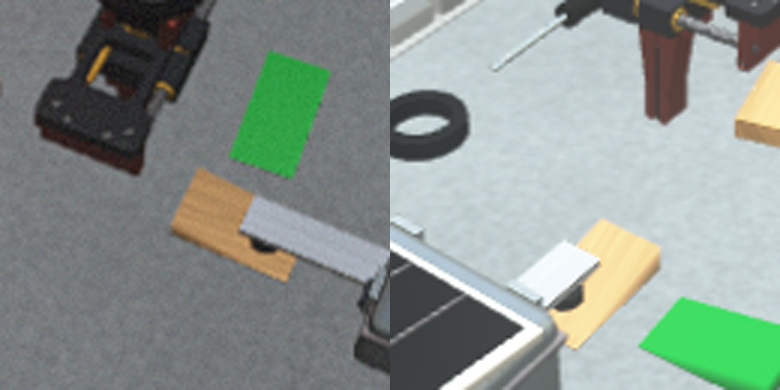

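View pics/z19.png

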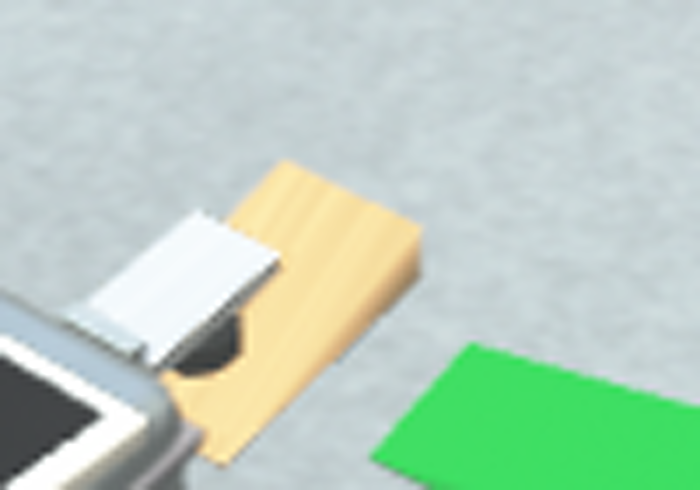

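>>> arm_command(
  plan=[
    [[25, 0, 0, 0, 0, 0, 0], [55, 1, 0, 0, 0, 0, 0], [85, 1, 0, 0, 0, 0, 0], [106, 1, 0, 0, 0, 0, 0], [106, 1, 20, 0, 0, 0, 0], [106, 1, 34, 0, 0, 0, 0], [106, 1, 42, 0, 0, 0, 0]],
  ],
)

```text
time_s: 23.82
tcp_pos: [532.3, 81.7, 23.0]
orientation: [[0.128, 0.992, -0.003], [0.992, -0.128, -0.0], [-0.001, -0.003, -1.0]]
wrist_force: [-0.2, -0.3, -0.0]
grip_width: 0.7
```

```bash
python3 look.py 20 320 150 220 180
python3 - <<'E'
from h import *
p=np.array(read_state()['tcp_pos']); print([proj(c,[(534.6,81.6,38)]).round(0).tolist() for c in('scene','side')])
im=cv2.imread('pics/side20.png')
im=im[200:300,240:360]; cv2.imwrite('pics/z20.png',cv2.resize(im,(720,600),interpolation=2))
E
```

```text
23.825 [532.3  81.7  23. ] [[0.128, 0.992, -0.003], [0.992, -0.128, -0.0], [-0.001, -0.003, -1.0]] [-0.2 -0.3 -0. ] 0.7
[[[390.0, 242.0]], [[279.0, 267.0]]]
```

View pics/v20.png

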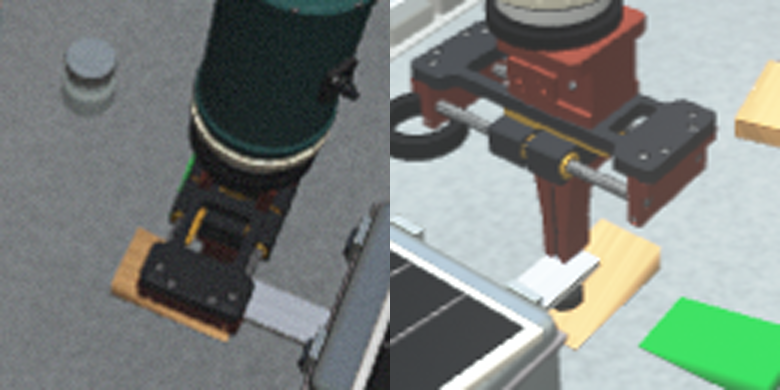

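View pics/z20.png

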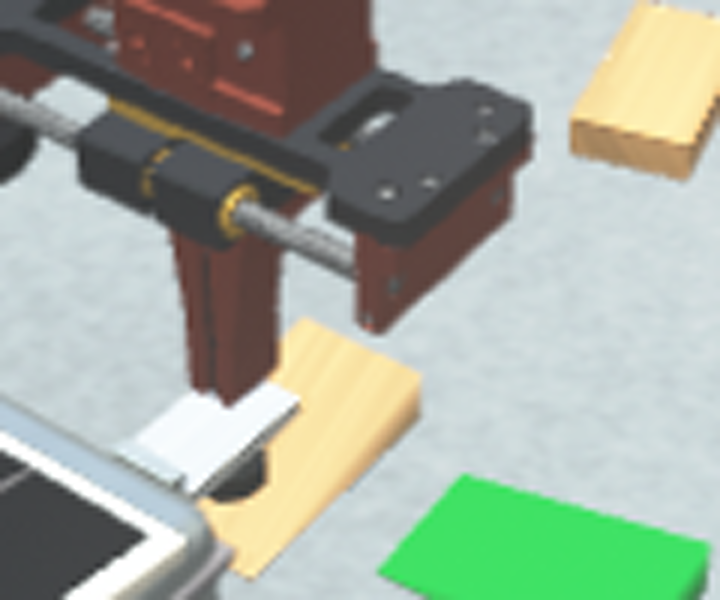

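>>> arm_command(
  plan=[
    [[1, 2, 3, 0, 0, 0, 0], [1, 2, 6, 0, 0, 0, 0], [1, 2, 7, 0, 0, 0, 0], [1, 2, 8, 0, 0, 0, 0]],
  ],
)

```text
time_s: 24.42
tcp_pos: [536.0, 82.6, 17.1]
orientation: [[0.128, 0.992, 0.0], [0.992, -0.128, -0.0], [0.0, 0.0, -1.0]]
wrist_force: [0.0, 0.6, 0.7]
grip_width: 0.4
```

>>> arm_command(
  plan=[
    [[0, 0, 0.5, 0, 0, 0, 0], [0, 0, 1, 0, 0, 0, 0]],
  ],
)

```text
time_s: 24.68
tcp_pos: [535.9, 82.7, 16.0]
orientation: [[0.128, 0.992, 0.0], [0.992, -0.128, 0.0], [0.0, 0.0, -1.0]]
wrist_force: [-0.0, 0.2, -0.4]
grip_width: 0.4
```

>>> arm_command(
  plan=[
    [[0, 0, 0.5, 0, 0, 0, 0], [0, 0, 1, 0, 0, 0, 0]],
  ],
)

```text
time_s: 24.92
tcp_pos: [535.9, 82.6, 14.9]
orientation: [[0.128, 0.992, -0.0], [0.992, -0.128, 0.0], [0.0, -0.0, -1.0]]
wrist_force: [0.0, -0.5, 0.3]
grip_width: 0.9
```

>>> arm_command(
  plan=[
    [[0, 0, 0.5, 0, 0, 0, 0], [0, 0, 1, 0, 0, 0, 0]],
  ],
)

```text
time_s: 25.18
tcp_pos: [535.9, 82.6, 13.9]
orientation: [[0.128, 0.992, -0.0], [0.992, -0.128, 0.0], [-0.0, -0.0, -1.0]]
wrist_force: [-0.6, -0.3, -0.2]
grip_width: 0.7
```

>>> arm_command(
  plan=[
    [[0, 0, 0.5, 0, 0, 0, 0], [0, 0, 1, 0, 0, 0, 0]],
  ],
)

```text
time_s: 25.42
tcp_pos: [535.9, 82.6, 12.9]
orientation: [[0.128, 0.992, -0.0], [0.992, -0.128, -0.0], [-0.0, -0.0, -1.0]]
wrist_force: [-0.5, -0.1, -0.3]
grip_width: 0.8
```

>>> arm_command(
  plan=[
    [[0, 0, 0.5, 0, 0, 0, 0], [0, 0, 0.8, 0, 0, 0, 0]],
  ],
)

```text
time_s: 25.68
tcp_pos: [535.9, 82.6, 12.1]
orientation: [[0.128, 0.992, -0.0], [0.992, -0.128, -0.0], [-0.0, -0.0, -1.0]]
wrist_force: [0.6, 0.0, 0.0]
grip_width: 0.3
```

>>> arm_command(
  plan=[
    [[0, 0, 0.5, 0, 0, 0, 0], [0, 0, 0.8, 0, 0, 0, 0]],
  ],
)

```text
time_s: 25.92
tcp_pos: [535.9, 82.6, 11.3]
orientation: [[0.128, 0.992, -0.0], [0.992, -0.128, 0.0], [0.0, -0.0, -1.0]]
wrist_force: [-0.3, 0.4, 0.3]
grip_width: 0.5
```

```bash
python3 look.py 21 320 150 220 180
python3 - <<'E'
import cv2
im=cv2.imread('pics/side21.png')
im=im[200:300,240:360]; cv2.imwrite('pics/z21.png',cv2.resize(im,(720,600),interpolation=2))
E
```

```text
25.925 [535.9  82.6  11.3] [[0.128, 0.992, -0.0], [0.992, -0.128, 0.0], [0.0, -0.0, -1.0]] [-0.3  0.4  0.3] 0.5
```

View pics/z21.png

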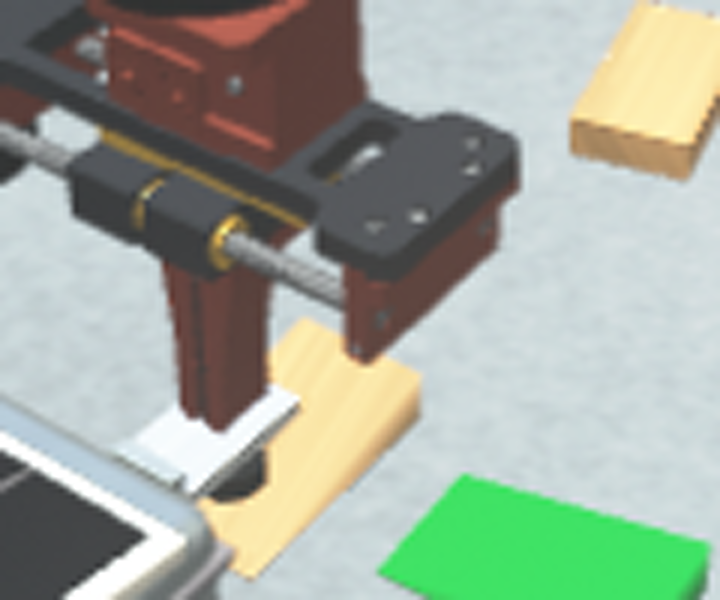

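>>> arm_command(
  plan=[
    [[0, 0, 0.5, 0, 0, 0, 0], [0, 0, 1, 0, 0, 0, 0]],
  ],
)

```text
time_s: 26.28
tcp_pos: [535.9, 82.6, 10.3]
orientation: [[0.128, 0.992, -0.0], [0.992, -0.128, 0.0], [0.0, -0.0, -1.0]]
wrist_force: [0.5, 0.6, 0.0]
grip_width: 0.7
```

>>> arm_command(
  plan=[
    [[0, 0, 0.5, 0, 0, 0, 0], [0, 0, 0.8, 0, 0, 0, 0]],
  ],
)

```text
time_s: 26.52
tcp_pos: [535.9, 82.6, 9.7]
orientation: [[0.128, 0.992, -0.0], [0.992, -0.128, 0.0], [-0.0, -0.0, -1.0]]
wrist_force: [-1.3, 0.5, 4.6]
grip_width: 0.4
```

>>> arm_command(
  plan=[
    [[0, 0, 0.4, 0, 0, 0, 0], [0, 0, 0.6, 0, 0, 0, 0]],
  ],
)

```text
time_s: 26.78
tcp_pos: [535.9, 82.6, 9.6]
orientation: [[0.128, 0.992, 0.0], [0.992, -0.128, -0.0], [-0.0, 0.0, -1.0]]
wrist_force: [-1.8, -0.0, 9.4]
grip_width: 0.5
```

>>> arm_command(
  plan=[
    [[0, 0, 0.4, 0, 0, 0, 0], [0, 0, 0.4, 0, 0, 0, 0], [0, 0, 0.4, 0, 0, 0, 0], [0, 0, 0.4, 0, 0, 0, 0], [0, 0, 0.4, 0, 0, 0, 0], [0, 0, 0.4, 0, 0, 0, 0]],
  ],
)

```text
time_s: 27.52
tcp_pos: [535.9, 82.6, 9.5]
orientation: [[0.128, 0.992, 0.0], [0.992, -0.128, -0.0], [-0.0, 0.0, -1.0]]
wrist_force: [-2.5, -0.1, 10.4]
grip_width: 0.0
```

Run:
```python
from h import *
f=[]
for i in range(6):
    im=read_camera('side'); s=read_state(); f.append(s['wrist_force'])
print(np.mean(f,0).round(2),np.array(s['tcp_pos']).round(2))
im=im[:,:,::-1][200:300,240:360]; cv2.imwrite('pics/z22.png',cv2.resize(im,(720,600),interpolation=2))
```

```text
[-2.72 -0.39 11.23] [535.91  82.59   9.48]
```

View pics/z22.png

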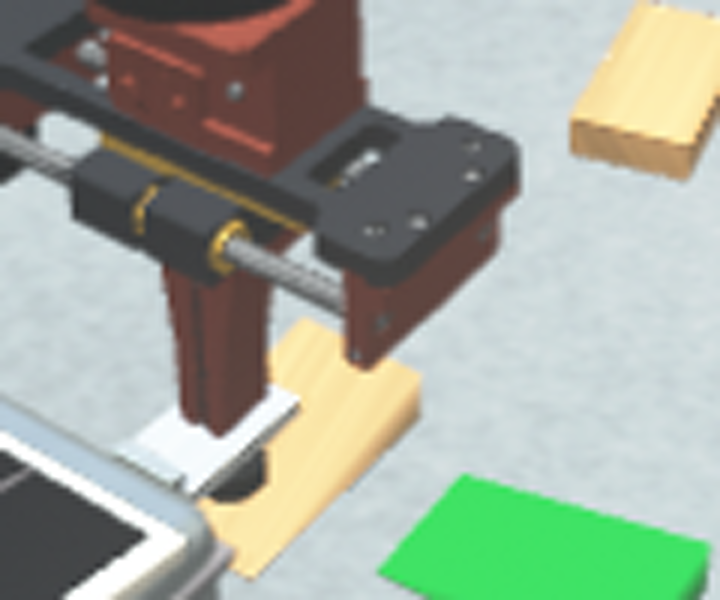

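>>> arm_command(
  plan=[
    [[0, 0, -1, 0, 0, 0, 0], [0, 0, -4, 0, 0, 0, 0], [0, 0, -25, 0, 0, 0, 0], [0, 0, -70, 0, 0, 0, 0], [-40, 0, -110, 0, 0, 0, 0], [-90, 0, -140, 0, 0, 0, 0], [-140, 0, -150, 0, 0, 0, 0], [-150, 0, -150, 0, 0, 0, 0]],
  ],
)

```text
time_s: 28.82
tcp_pos: [517.3, -68.8, 159.6]
orientation: [[0.131, 0.991, 0.002], [0.991, -0.131, -0.001], [-0.001, 0.002, -1.0]]
wrist_force: [-0.5, 0.3, -0.9]
grip_width: 0.5
```

```bash
python3 look.py 23 340 190 180 210
python3 - <<'E'
from wf import *
a=cv2.imread('pics/side23.png')[200:300,240:360]; cv2.imwrite('pics/z23.png',cv2.resize(a,(720,600),interpolation=2))
d=np.abs(cv2.imread('pics/side23.png').astype(int)-cv2.imread('pics/side0.png'))[235:400,110:285].mean(2); print('side logger diff',d.mean(), (d>30).sum())
d=np.abs(cv2.imread('pics/scene23.png').astype(int)-cv2.imread('pics/scene0.png'))[205:350,395:535].mean(2); print('scene logger diff',d.mean(), (d>30).sum())
E
```

```text
28.825 [517.3 -68.8 159.6] [[0.131, 0.991, 0.002], [0.991, -0.131, -0.001], [-0.001, 0.002, -1.0]] [-0.5  0.3 -0.9] 0.5
side logger diff 1.0202481962481962 117
scene logger diff 3.8678489326765186 16
```

View pics/v23.png

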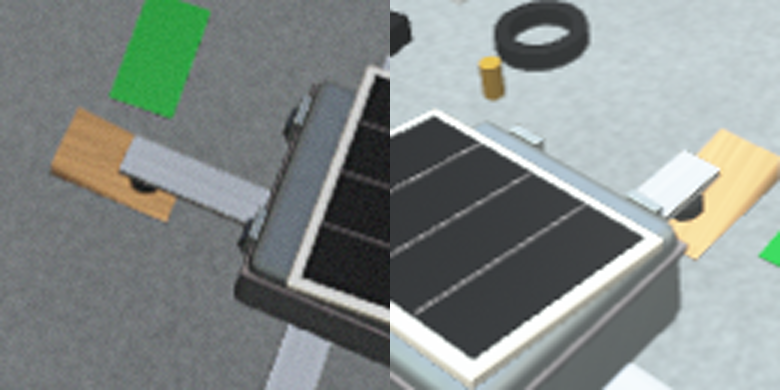

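View pics/z23.png

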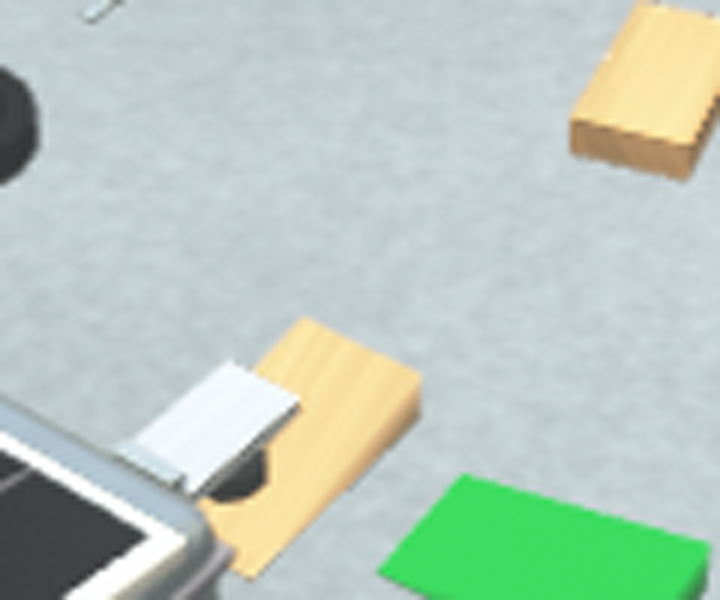

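View pics/scene23.png

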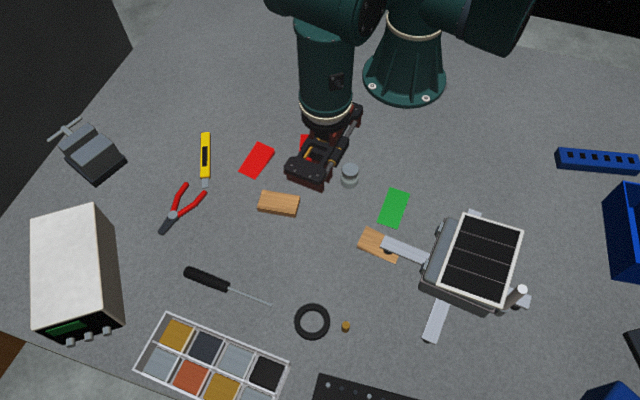

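The wedge sits under the short foot, the instrument shows no shift or tilt, and the other things are where they started. I'm handing the job in.

```bash
python3 -c "
from cell import *
print(sign_off())"
```

```text
the job is handed in; nothing more can be done
None
```

I pushed the wooden wedge thin end first under the short foot until it was snug, at about 5 N. Then I pressed on the arm above that foot with closed fingertips at about 11 N for about 1 s and moved clear. The job was handed in at about 29 s.

**Last checks:**
- **No rocking:** under the press the fingertips moved only about 0.2 mm, and nothing in the picture shifted.
- **Instrument in place:** the last pictures match the first ones around the instrument. Its shift is below what the cameras show.
- **Wedge in place:** it stayed under the foot after I moved clear.
- **Other things:** block, jar, tape, cutter, pliers, screwdriver, standoff and the coloured look-alikes show where they were.

**What disagreed:** the fingertips sit about 25–28 mm higher than the reported TCP. Because of this:
- My first pass went over the wedge without moving it.
- One sideways push rode up onto the wedge's edge with about 6 N.

I found both from the camera and the forces, lowered the tool, pushed again and confirmed the wedge's position before the final push.

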